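# Key the eyelet anvil home and clamp it

## Task

The eyelet anvil is standing proud in its setting fixture because the slot under it is not lined up with the key in the bore. Turn it round gently by its side bar until it drops fully home, flange flush on the collar; only then push the toggle clamp's handle down over centre so that its pad holds the anvil. Leave the other things on the table where they are.

Things in the scene. Friction and masses are not known exactly. Their poses are not given: they have to be found in the camera images.
- fixture: Eyelet-setting fixture, fixed to the table: grey plate 12 mm thick, with a dark steel collar (72 mm outside, top 50 mm above the table) around an upright 32 mm bore, and a toggle clamp. Origin: on the bore's axis at table height; z up, y from the bore towards the clamp. The plate spans x -65..65, y -65..150 mm; the clamp's bracket, 36 mm across and 100 mm tall, y 66..130 mm.
- bore_mouth (a point): Centre of the bore at the collar's top face, 50 mm above the table. Axes as the fixture's.
- bore_floor (a point): Centre of the bore's floor, 12 mm above the table, axes as the fixture's. A straight cross key, 7 mm wide and 14 mm high, is fixed across it under the anvil, at an unknown angle, different in every run and out of sight. One drop angle puts the anvil's bar within 1.6 rad of the fixture's -y and at least 0.3 rad from its start, to either side: which one is unknown.
- anvil: Loose steel anvil, 0.35 to 0.6 kg, standing in the bore: flange 68 mm wide, 12 mm thick, a boss 22 mm wide and 7 mm high on it, and a side bar 12 mm wide and thick, level with the flange, reaching 100 mm from the axis along the anvil's -y. Origin: on its axis at the flange's underside; z up. The bar starts within 0.5 rad of the fixture's -y; all that half turn is clear of the clamp.
- stub_end (a point): Centre of the lower end of the anvil's 30 mm stub, 34 mm below the flange. A 9.4 mm slot runs right across it. It first stands on the key, flange 10 mm proud, leaning up to 0.06 rad, turning easily. When the slot meets the key (within 0.1 rad) the anvil falls 10 mm by its weight, flange on collar, and the key stops it turning. It fits either way round: two drop angles half a turn apart.
- bar_end (a point): Middle of the end face of the anvil's side bar, 100 mm from the anvil's axis and 6 mm above the flange's underside.
- clamp_handle (a joint): Angle of the clamp's handle. 0 (open): it slopes up at 78 degrees from level, away from the bore (fixture's +y). Pushing its end away from the bore and down raises the value; 1.15 is on centre, 1.27 (the stop) is closed, over centre, sloping up 5 degrees. It starts at 0 to 0.15, stays where left, takes 2 to 8 N at its end; the clamp's arm is linked to it and comes down with it.
- clamp_arm: The clamp's arm with its sprung rubber pad. Origin: on its hinge, 76 mm from the bore's axis along the fixture's y, 90 mm above the table. It reaches 64 mm along its own -y, 14 mm wide, standing up at about 60 degrees when open; closed it is level and its 16 mm pad presses about 15 N on the anvil's flange, 24 mm from the bore's axis. It cannot close over an anvil that stands proud.
- handle_pivot (a point): The handle's hinge axis (parallel to the fixture's x), fixed on the fixture at its x 0, y 117 mm, 82 mm above the table.
- handle_end (a point): Rounded far end of the handle, on its centre line, 121 mm from the hinge axis. The last 75 mm of the handle are a black round grip 18 mm thick. Its y axis points along the handle, outwards.
- eyelet_cup: White open cup, 70 mm wide, 60 mm high; bystander. Origin: centre of its underside.
- glasses_case: Lilac rounded case 62 x 155 x 36 mm; bystander. Origin: centre of its underside.
- stapler: Teal and black stapler 32 x 135 x 56 mm; bystander. Origin: centre of its underside.
- water_bottle: Clear bottle 64 mm wide, 200 mm high; bystander. Origin: centre of its underside.
Things that resemble listed ones, but are neither listed nor needed, are in the scene too. What is shaped like the anvil but green or red is not meant.

How it is judged:
By the outcome, as a careful person would: the job done as asked, in the order asked, and still so for the second after the job is handed in, with the robot touching nothing.
It also fails if it takes over 72 s, if anything falls off the work surface, if the arm or the gripper's body presses on something with over 40 N, if the wrist force passes 120 N, or if a joint passes its speed limit or range.

## Robot

A 7-joint arm with a two-finger parallel gripper is mounted at the origin on the work surface. World frame = base frame: x ahead of the robot, y to its left, z up, the work surface at z = 0. Lengths are in m, angles in rad, forces in N, time in s.
With the tool pointing down it reaches from about 0.425 to 0.825 m from the base axis. Payload 3.6 kg.
Tool frame: the origin (TCP) lies where the fingers leave the gripper's body, on its centre line; the fingertips stand 73 mm ahead of it and the grasp point (between the pads) lies 54 mm ahead of it; z points along the fingers, y is the line along which they close (so a half turn about z gives the same grasp; the last joint's range is limited). The gripper opens to 85 mm and grips with 20 to 120 N. Pads are 22 mm wide; open, the fingers measure 114 mm over their backs; the gripper's body (76 mm by 85 mm) begins 54 mm behind the grasp point. The pads swing forward as they close: fully open they stand 13 mm farther back than shut.
Start: joints at [1.125, 0.615, -0.013, 1.423, 0.008, 1.103, -0.04], TCP at [0.265, -0.594, 0.304] pointing down, gripper open.
Joint ranges: [-3.12, 3.12], [-0.3, 2.06], [-1.34, 1.32], [0.26, 2.42], [-1.36, 4.5], [0.01, 1.98], [-2.84, 2.84]. Speed limits (rad/s): [2.79, 2.79, 3.14, 3.14, 3.14, 3.14, 3.14].

## Interface

Orientations are given as a unit quaternion [x, y, z, w].
In Python, from station import arm, snapshot, camera_info, ticket gives the robot as it stands. Calls block until the motion is done:
- arm.movep(position, orientation): joint-space move of the TCP to a pose.
- arm.line_to(position, velocity=0.15, ori=None): straight line of the TCP; ori=None keeps the orientation; velocity is the mean speed in m/s.
- arm.move_j(angles): joint-space move.
- arm.move_gripper(opening, effort=None): opening from 0.0 (shut) to 1.0 (fully open); effort is the grip in N (None keeps the last); returns when the fingers have stopped.
- arm.pause(seconds).
- arm.ik(position, orientation): joint angles nearest the present ones, or None.
- snapshot(name): name is "side" or "top" or "wrist"; returns the picture (420x560x3 uint8, blue, green, red); there is no depth.
- camera_info(name): a dict with "fx", "fy", "cx", "cy" (pixels), "R" (3x3) and "t" (3): a world point X has camera coordinates R X + t; the wrist camera has in their place "T_tool_cam" (4x4, takes a point from camera to tool coordinates, whose origin is the TCP and whose axes are the flange's). Camera axes: x right, y down, z forward; pixel columns grow to the right and rows downward; lengths in m; the calibration is good to about 2 mm. The wrist camera is an equidistant fisheye: a pixel r from the principal point sees the ray r / f radians off the axis. A picture is of the moment at which its call begins: read the wrist's pose just before it. camera_info takes no time and is no camera call.
A pose or a line that the arm cannot do raises arm.MotionError and nothing moves.
- ticket.finish_job(): hands the job in; it is judged then, once.
Readings, each from a call of its own:
- arm.read_time(): time.
- arm.read_joint_positions(): joint angles.
- arm.read_dq(): joint speeds.
- arm.read_effort(): joint torques, N m.
- arm.read_tool_pos(): TCP position.
- arm.read_eef_rot(): TCP orientation.
- arm.read_ft_force(): force on the tool from outside, world axes, zero at the start.
- arm.read_wrist_torque(): the same for the moment, N m.
- arm.read_opening(): opening from 0.0 (shut) to 1.0 (fully open).
- arm.read_finger_force(): force on a finger pad.
Only numpy, scipy, OpenCV 4.12 (cv2) and the standard library are available. Lean on these libraries where they do the work, as an engineer would, in place of code of your own. Each camera call takes 0.05 s, during which the arm holds its last target. There are 200 camera calls.

## Working session

There is one attempt and no reset: what is moved stays moved. The work goes in short steps, each a Python script; the robot and the scene stay as the last script left them, time stands still between calls to the robot, and variables do not carry over. Pictures are saved under pics/ and viewed, at most 10 in all, crops included, and the job is handed in when it is done.

```bash
ls; mkdir -p pics
python3 - <<'E'
from station import arm, snapshot, camera_info
import cv2,numpy as np
a=snapshot("top");b=snapshot("side")
cv2.imwrite("pics/top.png",a);cv2.imwrite("pics/side.png",b)
for n in("top","side","wrist"):print(n,camera_info(n))
print(arm.read_time(),arm.read_eef_rot())
E
```

```text
pics
top {'fx': 531.9031199593659, 'fy': 531.9031199593659, 'cx': 271.4398014493696, 'cy': 210.7703919057998, 'R': array([[-0.02566735, -0.99964617, -0.00698018],
       [-0.99068097,  0.02637022, -0.13362569],
       [ 0.13376248,  0.00348532, -0.99100729]]), 't': array([-0.00416596,  0.56773643,  1.56320349])}
side {'fx': 524.4418966697591, 'fy': 524.4418966697591, 'cx': 281.27462174665527, 'cy': 210.57339700244745, 'R': array([[-0.69718995, -0.71685915, -0.00625581],
       [-0.52835023,  0.51971223, -0.67137563],
       [ 0.48453299, -0.46477108, -0.74109083]]), 't': array([0.3779755 , 0.36708675, 1.29716347])}
wrist {'fx': 325.19226210127806, 'fy': 325.19226210127806, 'cx': 281.1052591291496, 'cy': 202.84923090057717, 'T_tool_cam': array([[ 3.83962971e-05, -9.46155910e-01, -3.23711280e-01,
         8.38300359e-02],
       [ 9.99999981e-01, -2.52833535e-05,  1.92511953e-04,
        -2.03104566e-04],
       [-1.90330829e-04, -3.23711281e-01,  9.46155891e-01,
        -7.04242550e-02],
       [ 0.00000000e+00,  0.00000000e+00,  0.00000000e+00,
         1.00000000e+00]])}
0.1 [ 9.78049663e-01  2.08368622e-01 -2.49048332e-04 -1.14506822e-03]
```

View pics/top.png

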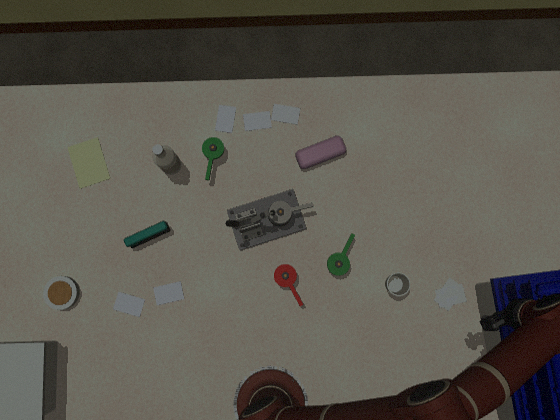

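View pics/side.png

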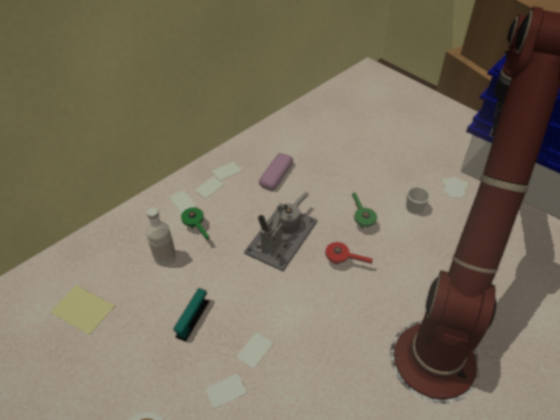

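The top view shows the fixture plate around (267,219), anvil flange at (281,213) with its bar out to (312,209), and the clamp with handle toward (232,223). Bystanders are clear of it.

```bash
cat > h.py <<'E'
from station import arm, snapshot, camera_info, ticket
import cv2,numpy as np
from scipy.spatial.transform import Rotation as Ro
def cast(n,px,z):
    c=camera_info(n);d=np.array([(px[0]-c['cx'])/c['fx'],(px[1]-c['cy'])/c['fy'],1])
    o=-c['R'].T@c['t'];d=c['R'].T@d
    return o+d*(z-o[2])/d[2]
def proj(n,X):
    c=camera_info(n);q=c['R']@np.array(X)+c['t'];return np.array([c['fx']*q[0]/q[2]+c['cx'],c['fy']*q[1]/q[2]+c['cy']])
E
python3 - <<'E'
from h import *
a=cv2.imread("pics/top.png");hsv=cv2.cvtColor(a,cv2.COLOR_BGR2HSV)
x0,y0=215,175
c=a[y0:y0+90,x0:x0+115]
g=c.astype(int);L=g.mean(2);rb=g[:,:,2]-g[:,:,0]
print(L[5,5],rb[5,5],L[55,40],rb[55,40])
m=((rb<18)&(L<130)).astype(np.uint8)
m=cv2.morphologyEx(m,cv2.MORPH_OPEN,np.ones((9,9)))
k=max(cv2.findContours(m,0,2)[0],key=cv2.contourArea)+[x0,y0]
r=cv2.minAreaRect(k);print(r)
P=np.array([cast("top",p,.012) for p in cv2.boxPoints(r)]);print(P, np.linalg.norm(np.diff(P,axis=0),axis=1))
v=cv2.convertScaleAbs(cv2.resize(c,None,fx=6.5,fy=6.5,interpolation=2),alpha=1.6)
v=cv2.polylines(v,[((cv2.boxPoints(r)-[x0,y0])*6.5).astype(int)],1,(0,0,255))
cv2.imwrite("pics/topc.png",v)
E
```

```text
106.66666666666667 13 53.333333333333336 6
((272.0, 214.5), (79.0, 114.0), 90.0)
[[ 0.68710174  0.15258527  0.012     ]
 [ 0.67756477 -0.19932031  0.012     ]
 [ 0.43443302 -0.18956062  0.012     ]
 [ 0.44341761  0.15538331  0.012     ]] [0.35203479 0.24332755 0.34506092]
```

View pics/topc.png

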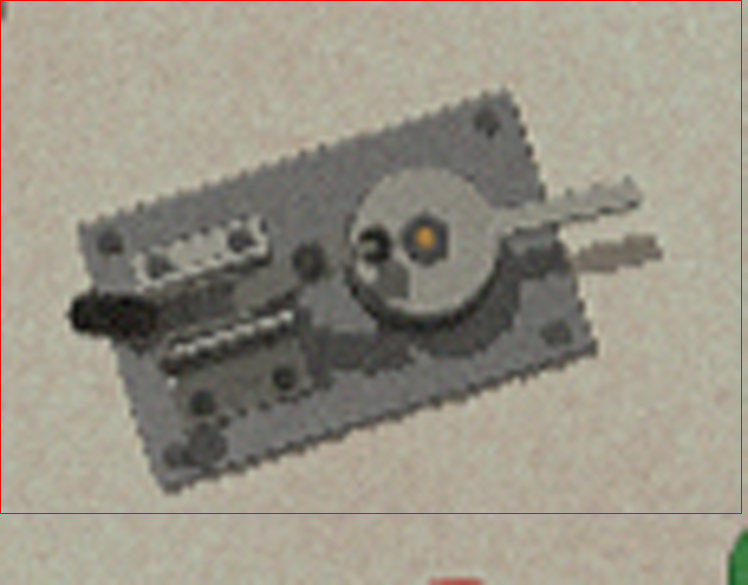

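The crop shows the plate corners at about (82,228),(508,92),(597,350),(170,490), boss dot (427,238), bar end (638,192) in 6.5× crop pixels.

Run:
```python
from h import *
f=lambda u,v:(215+u/6.5-.42,175+v/6.5-.42)
C=np.array([cast("top",f(*p),.012)[:2] for p in [(82,228),(508,92),(597,350),(170,490)]])
print(C)
# fixture coords: left end = +y 150; x axis: y left -> x = away(+x world)? R(yaw): y≈+Y => x≈+X : top of image is +X
F=np.array([(65,150),(65,-65),(-65,-65),(-65,150)])/1e3
A=F-F.mean(0);B=C-C.mean(0)
psi=np.arctan2((A[:,0]*B[:,1]-A[:,1]*B[:,0]).sum(),(A*B).sum())
R=np.array([[np.cos(psi),-np.sin(psi)],[np.sin(psi),np.cos(psi)]])
O=C.mean(0)-R@F.mean(0)
print("psi",psi,"O",O,"res",C-(F@R.T+O))
b=cast("top",f(427,238),.079)[:2];e=cast("top",f(638,192),.066)[:2]
print(b,e,"bar dir in fixture from -y:",R.T@(e-O),R.T@(b-O))
d=R.T@(e-O);print("phi0",np.arctan2(d[0],-d[1]),np.linalg.norm(d))
```

```text
[[ 0.57800059  0.11646082]
 [ 0.637594   -0.08615258]
 [ 0.51389066 -0.12401551]
 [ 0.45359416  0.07720802]]
psi 0.2920546514961108 O [ 0.55800647 -0.04482512] res [[ 0.00093466 -0.00107704]
 [-0.00137483  0.00220525]
 [-0.00058311  0.00177197]
 [ 0.00102329 -0.00290018]]
[ 0.55996537 -0.04500504] [ 0.58028028 -0.14183945] bar dir in fixture from -y: [-0.0066018  -0.09931927] [ 0.00182415 -0.00073631]
phi0 -0.06637285438031641 0.09953844406802266
```

```bash
cat >> h.py <<'E'
psi=0.29205;O=np.array([.5582,-.0448])
RF=np.array([[np.cos(psi),-np.sin(psi)],[np.sin(psi),np.cos(psi)]])
def quat(a): # tool x at world angle a, z down
    x=np.array([np.cos(a),np.sin(a),0]);z=np.array([0,0,-1.]);return Ro.from_matrix(np.c_[x,np.cross(z,x),z]).as_quat()
FL=0
def pose(phi,z,r=.084,flip=None):
    a=psi-np.pi/2+phi
    p=O+r*np.array([np.cos(a),np.sin(a)])
    return [*p,z],quat(a+(FL if flip is None else flip))
E
python3 - <<'E'
from h import *
for fl in(0,np.pi):
  for ph in np.linspace(-1.6,1.6,9):
    q=arm.ik(*pose(ph,.11,flip=fl));print(round(fl,1),round(ph,2),None if q is None else np.round(q,2))
E
```

```text
0 -1.6 [ 0.44  0.73 -0.53  2.08  0.73  0.53  1.21]
0 -1.2 [ 0.81  1.   -1.15  2.01  1.16  1.    1.28]
0 -0.8 [-0.16  0.78  0.54  1.96 -0.7   0.6  -2.79]
0 -0.4 [-0.09  0.79  0.46  1.87 -0.57  0.62 -2.53]
0 0.0 [-0.05  0.8   0.38  1.77 -0.45  0.65 -2.26]
0 0.4 [-0.03  0.82  0.29  1.69 -0.34  0.68 -2.01]
0 0.8 [-0.01  0.83  0.19  1.64 -0.22  0.69 -1.76]
0 1.2 [ 0.01  0.83  0.07  1.62 -0.08  0.7  -1.54]
0 1.6 [ 0.01  0.82 -0.03  1.64  0.03  0.69 -1.28]
3.1 -1.6 [ 0.1   0.67 -0.01  2.09  0.01  0.39 -1.23]
3.1 -1.2 [ 0.21  0.68 -0.09  2.03  0.13  0.43 -0.89]
3.1 -0.8 [ 0.29  0.71 -0.17  1.95  0.23  0.5  -0.55]
3.1 -0.4 [ 0.35  0.75 -0.25  1.85  0.32  0.58 -0.22]
3.1 0.0 [ 0.38  0.8  -0.34  1.76  0.41  0.66  0.1 ]
3.1 0.4 [ 0.4   0.84 -0.44  1.68  0.49  0.73  0.41]
3.1 0.8 [ 0.4   0.88 -0.53  1.63  0.58  0.8   0.7 ]
3.1 1.2 [ 0.4   0.91 -0.63  1.61  0.67  0.85  0.99]
3.1 1.6 [ 0.4   0.94 -0.74  1.62  0.77  0.89  1.25]
```

```bash
sed -i 's/^FL=0/FL=np.pi/; s/r=.084/r=.09/' h.py
python3 - <<'E'
from h import *
arm.move_gripper(.3)
arm.movep(*pose(-.066,.27))
im=snapshot("wrist");cv2.imwrite("pics/w1.png",cv2.convertScaleAbs(im,alpha=1.5))
print(arm.read_time(),arm.read_tool_pos(),arm.read_opening(),arm.read_ft_force())
# expected pixels of bore mouth boss and bar end
p=np.array(arm.read_tool_pos());R=Ro.from_quat(arm.read_eef_rot()).as_matrix();c=camera_info("wrist");T=c['T_tool_cam']
for X in([*O,.079],[*(O+RF@[-.0066,-.0993]),.072]):
    q=T[:3,:3].T@(R.T@(np.array(X)-p)-T[:3,3]);th=np.arctan2(np.hypot(q[0],q[1]),q[2]);print(c['cx']+c['fx']*th*q[0]/np.hypot(q[0],q[1]),c['cy']+c['fx']*th*q[1]/np.hypot(q[0],q[1]))
E
```

```text
2.7583 [ 0.57807485 -0.13448545  0.26986919] 0.2999270540711094 [0.03278632 0.57694167 0.2165584 ]
281.3565446552636 85.20989632836626
281.6691369908399 202.1302550727783
```

View pics/w1.png

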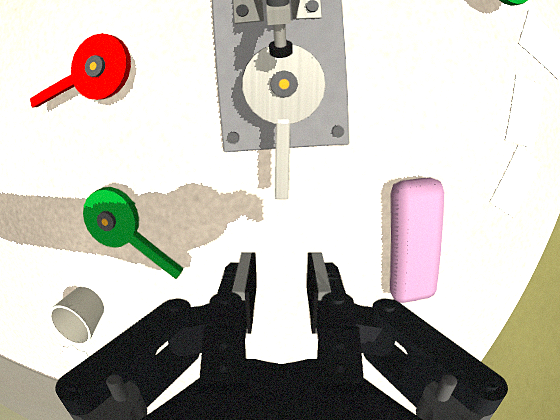

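The view confirms alignment: boss at (284,85), bar end at (282,199), within a few pixels of prediction. Descending astride the bar and sweeping.

```bash
cat >> h.py <<'E'
def sweep(p0,p1,step=.05,lim=3.5,v=.03):
    n=int(np.ceil(abs(p1-p0)/step));log=[]
    for ph in np.linspace(p0,p1,n+1)[1:]:
        P,q=pose(ph,.11);arm.line_to(P,velocity=v,ori=q)
        F=RF.T@(np.array(arm.read_ft_force())[:2]-F0[:2]);t=F@[np.cos(ph),np.sin(ph)]
        log.append((round(ph,2),round(t,1)))
        if abs(t)>lim: break
    print(log,arm.read_time());return ph
F0=np.zeros(3)
def wsave(n):
    cv2.imwrite("pics/%s.png"%n,cv2.convertScaleAbs(snapshot("wrist"),alpha=1.5))
E
python3 - <<'E'
import h
from h import *
P,q=pose(-.066,.11);arm.line_to(P,velocity=.1,ori=q);h.F0=np.array(arm.read_ft_force());print(h.F0,arm.read_time())
sweep(-.066,1.6)
print(np.array(arm.read_ft_force())-h.F0)
wsave("w2")
E
```

```text
[-0.17583944 -0.45035953  0.60759343] 4.5083
[(np.float64(-0.02), np.float64(0.9)), (np.float64(0.03), np.float64(-0.6)), (np.float64(0.08), np.float64(0.7)), (np.float64(0.13), np.float64(0.9)), (np.float64(0.18), np.float64(-0.1)), (np.float64(0.23), np.float64(-0.7)), (np.float64(0.28), np.float64(0.2)), (np.float64(0.33), np.float64(-0.1)), (np.float64(0.38), np.float64(0.8)), (np.float64(0.42), np.float64(-0.3)), (np.float64(0.47), np.float64(-0.3)), (np.float64(0.52), np.float64(0.6)), (np.float64(0.57), np.float64(0.2)), (np.float64(0.62), np.float64(-0.1)), (np.float64(0.67), np.float64(0.4)), (np.float64(0.72), np.float64(0.5)), (np.float64(0.77), np.float64(0.7)), (np.float64(0.82), np.float64(0.5)), (np.float64(0.86), np.float64(0.4)), (np.float64(0.91), np.float64(0.0)), (np.float64(0.96), np.float64(-0.4)), (np.float64(1.01), np.float64(0.8)), (np.float64(1.06), np.float64(-0.3)), (np.float64(1.11), np.float64(0.6)), (np.float64(1.16), np.float64(1.1)), (np.float64(1.21), np.float64(1.2)), (np.float64(1.26), np.float64(0.6)), (np.float64(1.31), np.float64(0.1)), (np.float64(1.36), np.float64(0.5)), (np.float64(1.4), np.float64(0.3)), (np.float64(1.45), np.float64(0.8)), (np.float64(1.5), np.float64(0.5)), (np.float64(1.55), np.float64(-0.5)), (np.float64(1.6), np.float64(0.8))] 14.7083
[ 0.20749075  0.90693292 -0.9355863 ]
```

View pics/w2.png

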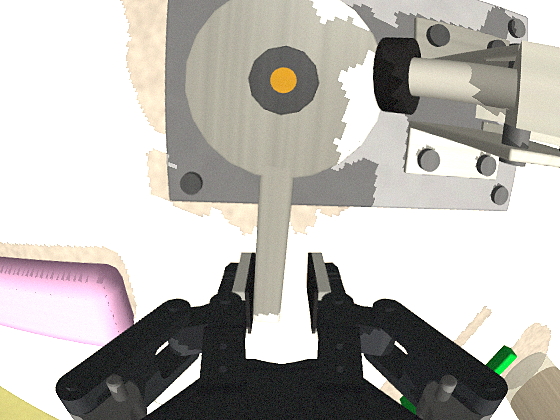

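The picture shows the bar (270,240) following against the left finger, and the anvil still proud and unlocked. I'll go slightly further, then sweep the other way.

Run:
```python
import h
from h import *
h.F0=np.array([-.17,-.45,.6])
a=sweep(1.6,1.7)
if abs(a-1.7)<.01:
    b=sweep(1.7,-.05,step=.1,v=.06)
    if abs(b+.05)<.01: b=sweep(-.05,-1.68)
print(np.array(arm.read_ft_force())-h.F0)
wsave("w3")
```

```text
[(np.float64(1.65), np.float64(-1.5)), (np.float64(1.7), np.float64(0.5))] 15.3583
[(np.float64(1.6), np.float64(0.4)), (np.float64(1.51), np.float64(0.1)), (np.float64(1.41), np.float64(0.5)), (np.float64(1.31), np.float64(0.9)), (np.float64(1.21), np.float64(0.9)), (np.float64(1.12), np.float64(0.3)), (np.float64(1.02), np.float64(1.1)), (np.float64(0.92), np.float64(0.6)), (np.float64(0.82), np.float64(0.9)), (np.float64(0.73), np.float64(0.8)), (np.float64(0.63), np.float64(0.6)), (np.float64(0.53), np.float64(0.1)), (np.float64(0.44), np.float64(-0.4)), (np.float64(0.34), np.float64(0.1)), (np.float64(0.24), np.float64(0.6)), (np.float64(0.14), np.float64(-0.1)), (np.float64(0.05), np.float64(1.1)), (np.float64(-0.05), np.float64(0.4))] 20.6083
[(np.float64(-0.1), np.float64(0.1)), (np.float64(-0.15), np.float64(0.1)), (np.float64(-0.2), np.float64(1.3)), (np.float64(-0.25), np.float64(0.6)), (np.float64(-0.3), np.float64(-0.3)), (np.float64(-0.35), np.float64(0.0)), (np.float64(-0.4), np.float64(-1.1)), (np.float64(-0.45), np.float64(0.3)), (np.float64(-0.49), np.float64(0.2)), (np.float64(-0.54), np.float64(-0.5)), (np.float64(-0.59), np.float64(-0.2)), (np.float64(-0.64), np.float64(-0.2)), (np.float64(-0.69), np.float64(0.1)), (np.float64(-0.74), np.float64(-0.4)), (np.float64(-0.79), np.float64(-0.6)), (np.float64(-0.84), np.float64(-0.2)), (np.float64(-0.89), np.float64(-0.2)), (np.float64(-0.94), np.float64(0.0)), (np.float64(-0.99), np.float64(0.1)), (np.float64(-1.04), np.float64(-0.7)), (np.float64(-1.09), np.float64(-0.4)), (np.float64(-1.14), np.float64(-0.3)), (np.float64(-1.19), np.float64(0.7)), (np.float64(-1.24), np.float64(1.2)), (np.float64(-1.28), np.float64(0.3)), (np.float64(-1.33), np.float64(-1.0)), (np.float64(-1.38), np.float64(0.7)), (np.float64(-1.43), np.float64(3.4)), (np.float64(-1.48), np.float64(6.4))] 29.3083
[ 2.06801391 -6.05964253 -1.30435046]
```

View pics/w3.png

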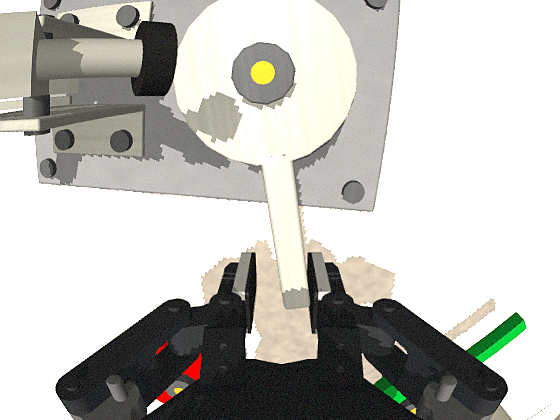

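Resistance appeared near -1.43, and the flange now looks smaller (182 px vs 197 px wide), matching a 10 mm drop. I'll ease off, lift away and check from above and the side.

Run:
```python
import h
from h import *
print(arm.read_tool_pos(),pose(-1.48,.11)[0])
P,q=pose(-1.43,.11);arm.line_to(P,velocity=.05,ori=q)
print(arm.read_ft_force())
P,q=pose(-1.43,.27);arm.line_to(P,velocity=.2,ori=q)
wsave("w4");s=snapshot("side")
print(arm.read_time(),arm.read_tool_pos())
w=cv2.resize(cv2.imread("pics/w4.png"),None,fx=.7,fy=.7)
c=cv2.convertScaleAbs(cv2.resize(s[170:270,230:330],(400,400),interpolation=2),alpha=1.5)
v=np.zeros((400,800,3),np.uint8);v[:294,:392]=w;v[:,400:]=c
cv2.imwrite("pics/m4.png",v)
p=np.array(arm.read_tool_pos());R=Ro.from_quat(arm.read_eef_rot()).as_matrix();c=camera_info("wrist");T=c['T_tool_cam']
for X in([*O,.069],):
    q=T[:3,:3].T@(R.T@(np.array(X)-p)-T[:3,3]);th=np.arctan2(np.hypot(q[0],q[1]),q[2]);print(c['cx']+c['fx']*th*q[0]/np.hypot(q[0],q[1]),c['cy']+c['fx']*th*q[1]/np.hypot(q[0],q[1]))
g=cv2.imread("pics/w4.png").astype(int);m=(g[:,:,2]-g[:,:,0]>120)&(g[:,:,1]>120)
n,l,st,ce=cv2.connectedComponentsWithStats(m.astype(np.uint8));print(st[:8],ce[:8])
```

```text
[ 0.47575376 -0.08048875  0.1102555 ] [np.float64(0.4747155397120935), np.float64(-0.07842060217243227), 0.11]
[ 1.29824190e+00 -4.45338577e+00  1.65042830e-03]
30.6583 [ 0.47562287 -0.08199902  0.26854626]
282.98303772685097 86.8215601313002
[[     0      0    560    420 235037]
 [   275     80     10     10     76]
 [   189    242      1      1      1]
 [   186    247      1      1      1]
 [   185    254      1      2      2]
 [   211    261      7      7     41]
 [   186    263      1      2      2]
 [   187    266      1      1      1]] [[279.50530767 209.51596983]
 [279.64473684  84.11842105]
 [189.         242.        ]
 [186.         247.        ]
 [185.         254.5       ]
 [214.02439024 263.87804878]
 [186.         263.5       ]
 [187.         266.        ]]
```

View pics/m4.png

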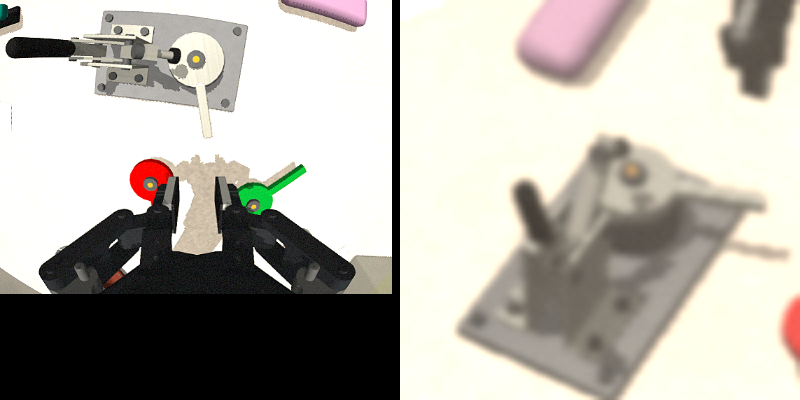

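Run:
```python
from h import *
s=snapshot("side");cv2.imwrite("pics/side2.png",s)
for n in("side","side2"):
    g=cv2.imread(f"pics/{n}.png").astype(int)[190:235,270:310];w=g[:,:,2]-g[:,:,0];w=np.where(w>w.max()*.6,w,0)
    yy,xx=np.mgrid[190:235,270:310];print(n,w.max(),(xx*w).sum()/w.sum(),(yy*w).sum()/w.sum())
for z in(.079,.069):print(z,proj("side",[*O,z]))
for n in("w1","w4"):
    g=cv2.imread(f"pics/{n}.png");m=cv2.inRange(g.max(2),40,140)
    # dark boss ring area around dot
    sub=m[60:110,255:310];k,l,st,ce=cv2.connectedComponentsWithStats(sub);print(n,[tuple(map(int,x)) for x in st[1:] if x[4]>100])
print(arm.read_time())
# handle ik check: push orientation, tool y along fixture x or y
for fl in(0,np.pi/2,np.pi,-np.pi/2):
  ok=[]
  for y,z in((.11,.31),(.125,.24),(.2,.2),(.235,.17)):
    p=O+RF@[0,y];q=arm.ik([*p,z],quat(psi-np.pi/2+fl));ok.append(None if q is None else np.round(q,1)[[3,5,6]])
  print(fl,ok)
```

```text
side 45 286.18761025215315 200.07865518314827
side2 51 290.9629021809544 199.75046426257828
0.079 [288.27623644 209.14733046]
0.069 [288.26382506 211.44454387]
w1 [(15, 11, 28, 27, 480)]
w4 [(12, 12, 27, 26, 434)]
30.7083
0 [array([ 1.8,  1. , -2.7]), array([ 1.9,  0.8, -2.7]), array([ 1.9,  0.7, -2.8]), array([ 1.9,  0.7, -2.8])]
1.5707963267948966 [array([ 1.8,  1. , -1.4]), array([ 1.9,  0.8, -1.4]), array([ 1.9,  0.7, -1.5]), array([ 1.9,  0.6, -1.6])]
3.141592653589793 [array([ 1.8,  1. , -0. ]), array([ 1.9,  0.8, -0.1]), array([ 1.9,  0.7, -0.3]), array([ 1.9,  0.6, -0.3])]
-1.5707963267948966 [array([1.7, 1. , 1.3]), array([1.8, 0.9, 1.2]), array([1.9, 0.8, 1. ]), array([1.9, 0.7, 0.9])]
```

Run:
```python
from h import *
for n in("side","side2"):
    g=cv2.imread(f"pics/{n}.png").astype(int)[203:219,280:297];w=g[:,:,2]-g[:,:,0];w=np.where(w>w.max()*.6,w,0)
    yy,xx=np.mgrid[203:219,280:297];print(n,w.max(),(xx*w).sum()/w.sum(),(yy*w).sum()/w.sum())
```

```text
side 45 288.0160642570281 209.29317269076304
side2 51 291.0023291925466 206.03493788819875
```

Run:
```python
from h import *
for n in("side","side2"):
    g=cv2.imread(f"pics/{n}.png").astype(int)[203:219,282:295];print(n);print(g[:,:,2]-g[:,:,0])
```

```text
side
[[24 24 24 23 24 22 22 23 23 24 23 22 19]
 [19 20 18 17 16 17 17 18 18 19 19 18 16]
 [14 14 12 10 12 13 15 16 16 16 16 16 16]
 [12 11 10  9 10 12 14 14 14 15 15 16 16]
 [10 10  9  9 10 13 16 15 14 15 15 16 15]
 [10  9  9 10 15 25 29 25 17 13 15 15 16]
 [ 9 10 10 12 21 36 45 37 20 12 13 14 15]
 [11 12 11 12 18 30 39 33 18 11 12 13 15]
 [12 14 14 10 12 17 21 19 13 10 13 15 15]
 [13 13 14 11 10 10 11 10 10 11 13 15 15]
 [13 15 15 13 12 11 11 11 11 12 14 15 15]
 [14 15 15 14 14 13 13 12 13 14 14 15 15]
 [14 15 15 14 15 14 12 12 13 14 15 15 15]
 [15 14 15 15 14 13 11 11 12 13 14 15 15]
 [14 14 15 14 14 13 11 12 11 12 13 14 15]
 [12 13 15 14 13 13 11 11 12 13 14 14 14]]
side2
[[29 30 30 30 32 32 32 33 33 33 33 32 32]
 [22 23 22 23 25 28 32 32 33 33 32 33 33]
 [17 16 15 15 19 24 27 29 31 31 32 32 32]
 [15 12 13 12 13 18 21 24 25 25 27 28 31]
 [12 12 11 11 11 14 17 18 19 21 22 23 26]
 [11 12 11 12 13 14 17 17 18 19 19 19 21]
 [12 12 13 13 13 16 16 17 17 17 18 18 18]
 [12 14 15 15 16 20 20 17 16 16 17 17 18]
 [13 15 15 16 27 39 37 24 16 14 17 17 18]
 [14 16 14 17 33 51 50 33 16 14 17 17 18]
 [15 16 14 15 26 39 39 27 16 14 15 18 18]
 [16 17 15 13 15 21 21 16 12 13 16 18 17]
 [17 18 16 14 12 12 12 11 12 15 17 18 19]
 [18 18 17 16 14 12 12 13 13 15 17 17 17]
 [17 19 18 17 16 15 15 15 15 16 17 18 17]
 [18 18 18 17 18 16 16 14 14 15 16 16 17]]
```

The orange boss dot moved from row 209.3 to 212.0 in the side view (predicted 209.1→211.4), so the anvil is fully home. Now the clamp.

```bash
cat >> h.py <<'E'
QH=quat(psi+np.pi/2)
def tip(y,z): return [*(O+RF@[0,y]),z+.073]
def arc(th,s=.095): # corner contact -> tip centre
    return tip(.117+s*np.cos(th)-.009*np.sin(th)-.011,.082+s*np.sin(th)+.009*np.cos(th))
E
python3 - <<'E'
from h import *
p=arm.read_tool_pos();arm.line_to([p[0],p[1],.34],velocity=.25)
arm.move_gripper(0)
arm.movep(tip(.098,.265),QH)
arm.line_to(tip(.098,.178),velocity=.12)
F0=np.array(arm.read_ft_force());print(arm.read_time(),F0,arm.read_opening())
log=[]
for th in np.r_[np.arange(1.36,.2,-.06),np.arange(.18,-.08,-.02)]:
    arm.line_to(arc(th),velocity=.05)
    f=np.array(arm.read_ft_force())-F0;F=np.r_[RF.T@f[:2],f[2]];log.append((round(float(th),2),*map(float,np.round(F,1))))
    if np.linalg.norm(F)>22: break
print(log,arm.read_time(),arm.read_tool_pos())
s=snapshot("side");cv2.imwrite("pics/c5.png",cv2.convertScaleAbs(cv2.resize(s[150:270,220:340],(600,600),interpolation=2),alpha=1.5))
E
```

```text
33.3333 [ 0.59152313 -0.83219188  0.04355779] -0.0014950771067099597
[(1.36, 0.0, 1.1, 0.3), (1.3, -0.2, 0.6, -0.9), (1.24, -0.1, 1.4, 0.4), (1.18, -0.2, 0.3, -0.8), (1.12, -0.5, 0.3, 0.7), (1.06, -0.0, 0.4, 0.2), (1.0, 0.3, 0.3, 0.3), (0.94, -0.7, 0.5, 0.0), (0.88, -1.1, 0.7, 0.6), (0.82, -0.2, 1.1, -0.0), (0.76, -0.2, 0.5, 0.3), (0.7, 0.2, 1.2, -0.6), (0.64, -0.5, 0.8, -0.5), (0.58, -0.9, 1.4, -0.5), (0.52, -0.6, 1.1, 0.2), (0.46, -0.4, 0.5, -0.2), (0.4, -0.4, 0.3, 0.4), (0.34, -0.9, -0.3, 0.2), (0.28, -0.7, 0.7, 0.4), (0.22, -0.2, 1.1, -0.1), (0.18, -0.6, 1.0, 0.3), (0.16, 0.1, 0.9, 0.2), (0.14, 0.3, 1.2, 1.2), (0.12, 0.4, 1.3, 0.6), (0.1, -0.8, 2.4, -0.0), (0.08, -0.2, 2.0, 1.7), (0.06, -3.0, 1.1, 12.4), (0.04, -5.5, -0.7, 22.3)] 40.9333 [0.500784   0.14701571 0.17072039]
```

View pics/c5.png

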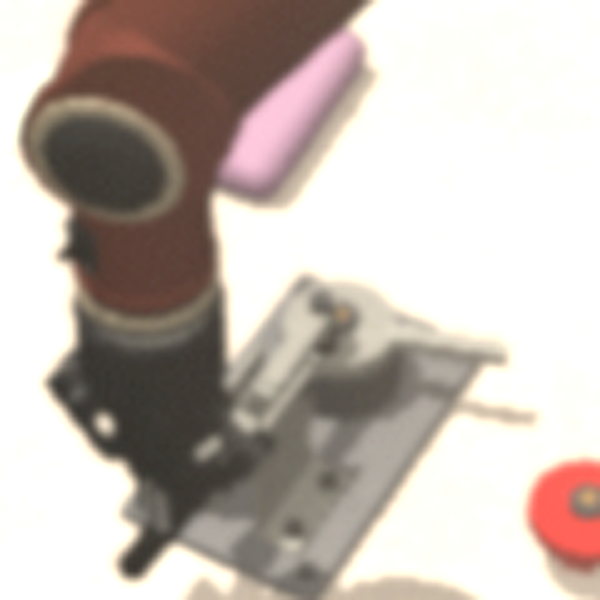

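The handle is down (end at (130,565)), the arm lies level with its pad on the flange at about (325,325), and the force jumped at the stop. Retreating to check.

Run:
```python
from h import *
p=arm.read_tool_pos();arm.line_to([p[0],p[1],.33],velocity=.15)
arm.movep([*(O+RF@[-.02,-.06]),.36],pose(0,.3)[1])
arm.pause(.3)
wsave("w6");s=snapshot("side");t=snapshot("top")
c=lambda i,x,y:cv2.convertScaleAbs(cv2.resize(i[y:y+100,x:x+100],(400,400),interpolation=2),alpha=1.5)
cv2.imwrite("pics/m6.png",np.hstack([c(s,230,170),cv2.resize(cv2.imread("pics/w6.png")[:,70:490],(400,400))]))
# predicted handle end in side view for angles 5deg and 12deg
for d in(5,12):
    a=np.deg2rad(d);print(d,(proj("side",[*(O+RF@[0,.117+.121*np.cos(a)]),.082+.121*np.sin(a)])-[230,170])*4)
print(arm.read_time(),arm.read_ft_force())
```

```text
5 [ 60.71629636 376.63447107]
12 [ 61.19345791 360.95174429]
43.6917 [-0.53517904 -0.36955115 -0.94304896]
```

View pics/m6.png

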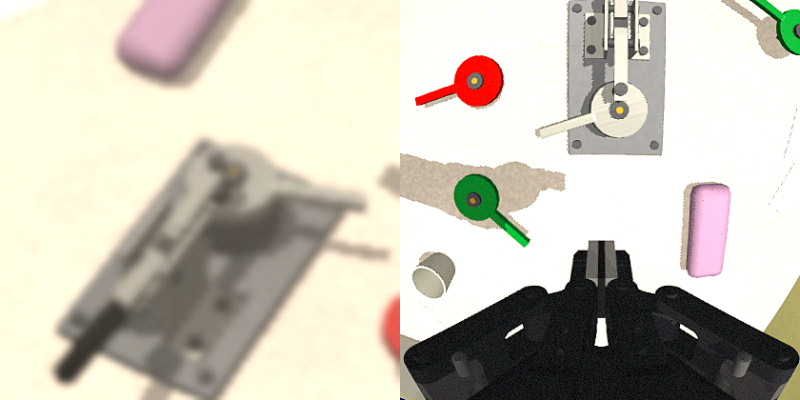

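The handle's end at (66,374) matches the prediction for closed (61,377). The pad rests on the flange, and the bystanders have not moved.

```bash
python3 -c "
from station import ticket
print(ticket.finish_job())"
```

```text
the job is handed in; nothing more can be done
None
```

The anvil turned until it dropped fully home, then the clamp was pushed over centre with its pad holding the flange; the job was handed in at about 44 s with the other things left where they were.

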